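Stand the toppled filament swatch stand back up at the bench rail

ROBOT

A 7-joint arm with a two-finger parallel gripper is mounted at the origin on the work surface. World frame = base frame: x ahead of the robot, y to its left, z up, the work surface at z = 0. Lengths are in m, angles in rad, forces in N, time in s.
With the tool pointing down it reaches from about 0.425 to 0.95 m from the base axis. Payload 16.7 kg.
Tool frame: the origin (TCP) lies on the centre line of the jaws, within the pads' length; the fingertips stand 8 mm ahead of it and the grasp point (between the pads) lies 11 mm behind it (manip.tip_reach is the z of the fingertips in the tool frame, in m); z points along the fingers, y is the direction in which the jaws open and shut (so a half turn about z gives the same grasp; the last joint's range is limited). The gripper opens to 94 mm and grips with 3 to 60 N. Pads are 16 mm wide; open, the fingers measure 119 mm over their backs; the gripper's body (75 mm by 177 mm) begins 78 mm behind the grasp point.
Start: joints at [0.973, 0.426, 0.074, 1.606, -0.034, 1.111, -0.067], TCP at [0.293, -0.608, 0.213] pointing down, gripper open.
Joint ranges: [-2.85, 2.85], [-0.5, 2.14], [-1.23, 1.37], [0.21, 2.46], [-1.02, 4.16], [0.16, 2.05], [-2.73, 2.73]. Speed limits (rad/s): [1.89, 1.89, 2.39, 2.39, 3.01, 3.01, 3.01].

INTERFACE

Orientations are given as a 3x3 rotation matrix whose columns are the frame's x, y, z axes.
In Python, from station import get_obs, vision, manip gives the robot as it stands.
- The arm moves only by the tool step_arm, never from a script. Its argument "deltas" is a list of rows, each an object of numbers: "tx", "ty", "tz": the shift along the tool's x, y, z each as a share of 0.03 m, from -1 to 1; "rx", "ry", "rz": the turn, a rotation vector about the tool's x, y, z each as a share of 0.12 rad, from -1 to 1; "claw": the opening, from 0 (shut) to 1 (fully open). A call has 1 to 8 rows; each row shifts and turns the commanded pose from where the row before left it, along the tool's axes as they then stand; what a row does not reach is not made up. A row lasts 1/12 s, in which the tool goes at most 41.7 mm and 7.16 degrees, less where a joint would pass 70% of its speed; a pose out of reach is approached as far as the arm can. A call with a number of a shift or a turn outside -1 to 1 is refused whole. A call with a gripper value outside its range is refused whole. The fingers move at their own pace and stop on an object; "grip_force" is the grip in N (left out, the last holds). Time passes only in rows, so rows that do not move let the fingers close. It gives the time, the measured TCP pose, the force and the opening at its end, in the units of the state.
- get_obs(): the state, without advancing time (a new reading comes with each control period).
- vision.capture(name): name is "side" or "top" or "wrist"; returns a dict with "pixels" (400x640x3 uint8, red, green, blue), "fx", "fy", "cx", "cy" (pixels), "extrinsics" (4x4, takes a point from world to camera coordinates); the wrist camera has in their place "tool_from_camera" (4x4, takes a point from camera to tool coordinates, whose origin is the TCP and whose axes are the flange's). Camera axes: x right, y up, looking along -z (the intrinsics and any distortion apply to the point x, -y, -z); pixel columns grow to the right and rows downward; lengths in m; the calibration is good to about 2 mm. A picture is of the moment at which its call begins: read the wrist's pose just before it. There is no depth.
- manip.close_job(): hands the job in, once; it reports no verdict.
Trained networks look in the newest picture that a camera, given by its name, has taken for a name from the list of things; names that differ only in an ending like _2 or _b are one class to them, and where a whole thing is asked for, a point or a joint stands for the part that bears it (a point fixed in the world has none). Each returns a list of dicts, best first, with "confidence" (0 to 1); they miss things now and then, are a little off and sometimes report something else, mostly with a low value. They report only what shows in the picture. A call takes as long as a camera call. They do not tell look-alikes from the thing itself.
- vision.find_in(camera, query): "centre" ([column, row] in pixels, amid what is visible of it).
- vision.cut_out(camera, query): "region" (400x640 bool, what is visible of it) and "centre" ([column, row] in pixels, amid what is visible of it).
- vision.pinpoint(camera, query): "centre" ([column, row] in pixels: a listed point, or the origin of a listed thing).
The state is a dict: "time_s": time; "joint_positions": joint angles; "joint_vel": joint speeds; "tau": joint torques, N m; "tool_pos": TCP position; "ee_rot": TCP orientation; "contact_force": force on the tool from outside, world axes, zero at the start; "torque": the same for the moment, N m; "grip_width": opening from 0.0 (shut) to 1.0 (fully open).
Only numpy, scipy, OpenCV 4.12 (cv2) and the standard library are available. Lean on these libraries where they do the work, as an engineer would, in place of code of your own. Each camera call takes 0.05 s, during which the arm holds its last target. There are 200 camera calls.

TASK

A filament swatch stand has been knocked over and lies on its back with its foot in the air. Push its foot over with the fingertips so that the stand comes back upright on its foot, then push the standing stand back along the bench until its back sits flat against the timber rail, as its neighbour does. Do not take the stand between the fingers or lift it off the bench, leave the other things where they are, and finish clear of everything.

Things in the scene. Friction and masses are not known exactly. Their poses are not given: they have to be found in the camera images.
- stand: toppled swatch stand, an L of white board with eight plastic swatches, about 0.3 kg. Origin: middle of its heel (lower rear edge, outer corner of the L), on the bench lying or standing. Own axes: x backwards, y along the width, z up the back board. Foot: x -105 to 0, y -80 to 80, z 0 to 10 mm; board: x -6 to 0 (swatches to -13), z to 140 mm. Lying: z level, roughly towards the rail
- stand_toe (a point): middle of the free edge of the stand's foot, on its upper (swatch-side) face: 105 mm in front of the heel and 10 mm above the underside. Lying, it is the highest part, 105 mm above the bench, that face looking to the rail. Pushed there away from the rail, the stand rocks over its heel, balances at about 45 degrees of turn, then drops onto its foot. Standing, the foot points roughly at the robot
- stand_corner_l (a point): lower rear corner of the toppled stand at the +y end of its heel edge (80 mm from the origin)
- stand_corner_r (a point): lower rear corner of the toppled stand at the -y end of its heel edge (80 mm from the origin)
- rail: fixed timber rail across the bench, 45 mm high, 18 mm thick, 960 mm long, running along y. Origin: the foot of its front face (the face towards the robot), at the middle of its length; x points through the rail away from the robot, so the front face is x = 0
- neighbour_toe (a point): a second swatch stand of the same build, standing upright with its back against the rail (within 5 mm), to one side of the toppled one: the middle of the front edge of its foot, on top, 105 mm in front of its back and 10 mm above the bench. To be left alone
- bottle: clear plastic bottle of cleaner, 60 mm diameter, 150 mm tall, standing; origin at the centre of its underside. To be left alone
- glue: glue stick, 29 mm diameter, 98 mm tall, standing on end; origin at the centre of its underside. To be left alone
- spool_center (a point): filament spool lying flat close to the rail, 200 mm diameter, 65 mm high: its centre, half-way up. To be left alone
Things that resemble listed ones, but are neither listed nor needed, are in the scene too. What is shaped like the stand but green or pink is not meant.

How it is judged:
By the outcome, as a careful person would: the job done as asked, in the order asked, and still so for the second after the job is handed in, with the robot touching nothing.
It also fails if it takes over 64 s, if anything falls off the work surface, if the arm or the gripper's body presses on something with over 40 N, if the wrist force passes 120 N, or if a joint passes its speed limit or range.

## Working session

There is one attempt and no reset: what is moved stays moved. The work goes in short steps, Python scripts to look and compute and a tool call to move; the robot and the scene stay as the last step left them, time stands still between calls to the robot, and variables do not carry over. Pictures are saved under pics/ and viewed, about 8 in all and at most 12, crops included, and the job is handed in when it is done.

Besides the shell and the picture viewer there is one more tool, called after "Emit:" as a command line: name --argument value ..., lists and objects as JSON in quotes. step_arm: Moves the arm, as the interface text tells. Its arguments: {"type":"object","properties":{"deltas":{"type":"array"},"grip_force":{"type":"number"}},"required":["deltas"]}

```bash
mkdir -p pics
cat > h.py <<'E'
import numpy as np, cv2
from station import get_obs, vision, manip
def cap(n, save=None):
    c=vision.capture(n)
    if save: cv2.imwrite('pics/'+save, c['pixels'][:,:,::-1])
    return c
def T_wc(c, o=None):
    if 'extrinsics' in c: return np.linalg.inv(np.array(c['extrinsics']))
    T=np.eye(4); T[:3,:3]=o['ee_rot']; T[:3,3]=o['tool_pos']
    return T@np.array(c['tool_from_camera'])
def ray(c,px,o=None):
    T=T_wc(c,o); d=np.array([(px[0]-c['cx'])/c['fx'],-(px[1]-c['cy'])/c['fy'],-1.])
    return T[:3,3], T[:3,:3]@d
def onz(c,px,z,o=None):
    p,d=ray(c,px,o); return p+d*(z-p[2])/d[2]
def tri(rs):
    A=np.zeros((3,3));b=np.zeros(3)
    for p,d in rs:
        d=d/np.linalg.norm(d);M=np.eye(3)-np.outer(d,d);A+=M;b+=M@p
    return np.linalg.solve(A,b)
E
python3 - <<'E'
from h import *
print({k:v for k,v in np.load('/dev/null',allow_pickle=True)} if 0 else [k for k in vision.capture('top')])
cs={n:cap(n,n+'0.png') for n in('top','side')}
Z={'stand':0,'stand_toe':.105,'stand_corner_l':0,'stand_corner_r':0,'rail':0,'neighbour_toe':.01,'bottle':0,'glue':0,'spool_center':.0325}
for n,c in cs.items():
    print(n,c['fx'],T_wc(c)[:3,3].round(3))
    for q,z in Z.items():
        for r in vision.pinpoint(n,q)[:3]:
            print(q,round(r['confidence'],2),np.round(r['centre']),onz(c,r['centre'],z).round(3))
cv2.imwrite('pics/both0.png',np.vstack([cv2.imread('pics/top0.png'),cv2.imread('pics/side0.png')])[:, :][::1])
print(manip.tip_reach)
E
```

```text
['pixels', 'fx', 'fy', 'cx', 'cy', 'extrinsics']
top 442.47060721900317 [0.393 0.005 1.05 ]
stand 0.9 [282. 171.] [0.588 0.084 0.   ]
stand 0.72 [221. 320.] [0.237 0.225 0.   ]
stand 0.61 [402. 240.] [ 0.42  -0.199  0.   ]
stand_toe 0.95 [407. 240.] [ 0.415 -0.19   0.105]
stand_toe 0.93 [214. 324.] [0.246 0.217 0.105]
stand_toe 0.74 [278. 164.] [0.583 0.083 0.105]
stand_corner_l 0.95 [376. 214.] [ 0.481 -0.141  0.   ]
stand_corner_l 0.91 [190. 320.] [0.239 0.296 0.   ]
stand_corner_l 0.86 [432. 261.] [ 0.37  -0.268  0.   ]
stand_corner_r 0.95 [376. 214.] [ 0.481 -0.141  0.   ]
stand_corner_r 0.91 [190. 320.] [0.239 0.296 0.   ]
stand_corner_r 0.86 [432. 261.] [ 0.37  -0.268  0.   ]
rail 0.89 [313. 108.] [0.744 0.008 0.   ]
neighbour_toe 0.79 [449. 148.] [ 0.637 -0.318  0.01 ]
bottle 0.6 [202. 200.] [0.518 0.275 0.   ]
glue 0.74 [437. 198.] [ 0.518 -0.286  0.   ]
spool_center 0.94 [180. 147.] [0.64  0.323 0.032]
side 378.0447899205767 [ 0.422 -0.703  0.579]
stand 0.83 [220. 182.] [0.235 0.235 0.   ]
stand 0.78 [349. 204.] [0.584 0.09  0.   ]
stand 0.64 [294. 298.] [ 0.426 -0.207  0.   ]
stand_toe 0.81 [219. 150.] [0.248 0.227 0.105]
stand_toe 0.76 [288. 250.] [ 0.418 -0.185  0.105]
stand_toe 0.58 [348. 170.] [0.577 0.089 0.105]
stand_corner_l 0.95 [226. 174.] [0.249 0.276 0.   ]
stand_corner_l 0.94 [338. 225.] [0.543 0.006 0.   ]
stand_corner_l 0.83 [217. 203.] [0.239 0.131 0.   ]
stand_corner_r 0.95 [226. 174.] [0.249 0.276 0.   ]
stand_corner_r 0.94 [338. 225.] [0.543 0.006 0.   ]
stand_corner_r 0.83 [217. 203.] [0.239 0.131 0.   ]
rail 0.65 [419. 218.] [0.749 0.014 0.   ]
neighbour_toe 0.83 [417. 335.] [ 0.635 -0.319  0.01 ]
bottle 0.88 [314. 166.] [0.511 0.302 0.   ]
glue 0.81 [346. 332.] [ 0.513 -0.295  0.   ]
spool_center 0.76 [355. 152.] [0.639 0.316 0.032]
0.008
```

View pics/top0.png

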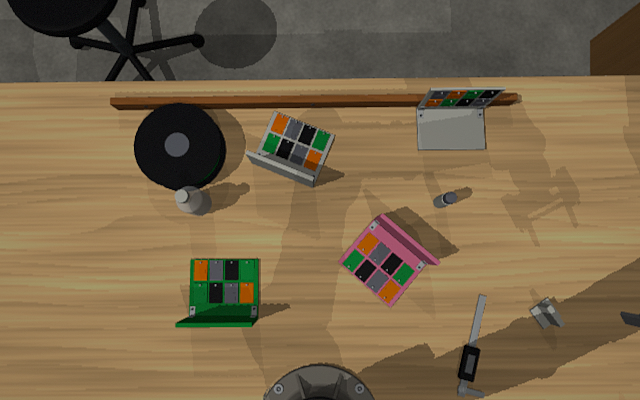

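View pics/side0.png

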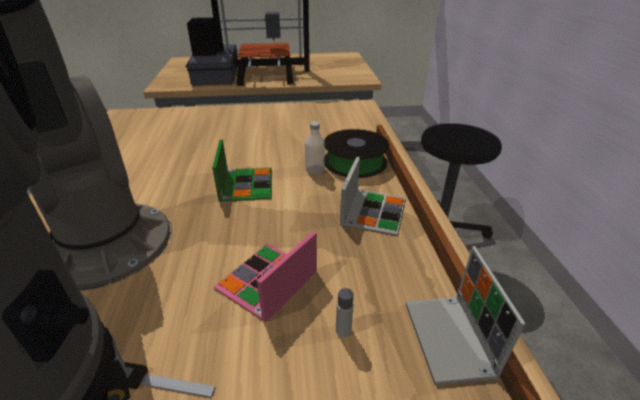

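Run:
```python
from h import *
o=get_obs(); print(np.round(o['ee_rot'],3).tolist(), np.round(o['tool_pos'],3), o['grip_width'])
ims=[]
for n,(x,y) in {'top':(230,90),'side':(310,140)}.items():
    c=cap(n)
    for q in('stand_corner_l','stand_corner_r','stand'):
        print(n,q,[(round(r['confidence'],2),np.round(r['centre'],1).tolist(),onz(c,r['centre'],0).round(3)[:2].tolist()) for r in vision.pinpoint(n,q)])
    ims.append(cv2.resize(c['pixels'][y:y+110,x:x+130,::-1],None,fx=5.5,fy=5.5,interpolation=cv2.INTER_CUBIC)[:, :])
im=np.hstack(ims); im=cv2.resize(im,(798,int(im.shape[0]*798/im.shape[1])))
cv2.imwrite('pics/crop1.png',im)
```

```text
[[0.901, 0.434, 0.0], [0.434, -0.901, 0.0], [0.0, -0.0, -1.0]] [ 0.293 -0.608  0.213] 0.999221638524662
top stand_corner_l [(0.93, [248.5, 165.4], [0.602, 0.165]), (0.88, [375.7, 213.4], [0.483, -0.139]), (0.83, [259.5, 317.4], [0.243, 0.136]), (0.77, [187.5, 319.0], [0.241, 0.303]), (0.63, [314.0, 109.8], [0.739, 0.005]), (0.59, [310.6, 186.5], [0.549, 0.015]), (0.59, [429.4, 259.9], [0.372, -0.262]), (0.38, [199.3, 202.4], [0.513, 0.282])]
top stand_corner_r [(0.93, [248.5, 165.4], [0.602, 0.165]), (0.88, [375.7, 213.4], [0.483, -0.139]), (0.83, [259.5, 317.4], [0.243, 0.136]), (0.77, [187.5, 319.0], [0.241, 0.303]), (0.63, [314.0, 109.8], [0.739, 0.005]), (0.59, [310.6, 186.5], [0.549, 0.015]), (0.59, [429.4, 259.9], [0.372, -0.262]), (0.38, [199.3, 202.4], [0.513, 0.282])]
top stand [(0.94, [402.8, 238.6], [0.422, -0.202]), (0.74, [282.4, 177.6], [0.571, 0.083]), (0.6, [222.4, 322.3], [0.233, 0.222])]
side stand_corner_l [(0.93, [316.8, 270.6], [0.477, -0.139]), (0.86, [218.7, 200.2], [0.242, 0.144]), (0.8, [339.4, 225.5], [0.546, 0.005]), (0.79, [352.3, 193.3], [0.602, 0.14]), (0.77, [265.7, 321.4], [0.371, -0.257]), (0.64, [224.8, 176.3], [0.246, 0.266]), (0.2, [422.9, 335.7], [0.647, -0.315])]
side stand_corner_r [(0.93, [316.8, 270.6], [0.477, -0.139]), (0.86, [218.7, 200.2], [0.242, 0.144]), (0.8, [339.4, 225.5], [0.546, 0.005]), (0.79, [352.3, 193.3], [0.602, 0.14]), (0.77, [265.7, 321.4], [0.371, -0.257]), (0.64, [224.8, 176.3], [0.246, 0.266]), (0.2, [422.9, 335.7], [0.647, -0.315])]
side stand [(0.9, [292.0, 295.4], [0.422, -0.201]), (0.84, [350.7, 208.9], [0.585, 0.07]), (0.75, [220.2, 182.5], [0.236, 0.233])]
```

View pics/crop1.png

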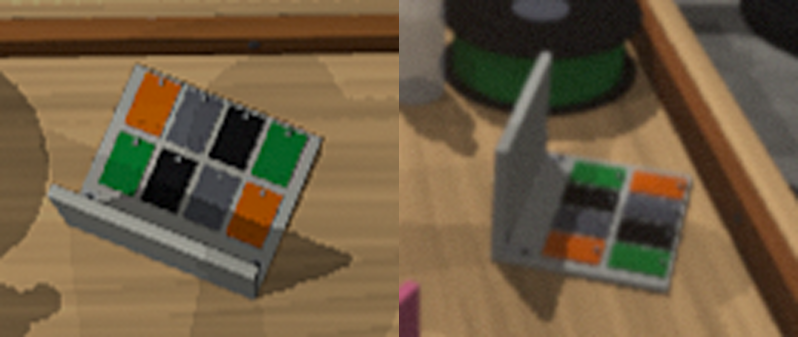

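Emit:
step_arm --deltas '[{"tx":0.8,"ty":-0.65,"tz":-0.5},{"tx":0.8,"ty":-0.65,"tz":-0.5},{"tx":0.8,"ty":-0.65,"tz":-0.5},{"tx":0.8,"ty":-0.65,"tz":-0.5},{"tx":0.8,"ty":-0.65,"tz":-0.5},{"tx":0.8,"ty":-0.65,"tz":-0.5},{"tx":0.8,"ty":-0.65,"tz":-0.5},{"tx":0.8,"ty":-0.65,"tz":-0.5}]'

```text
schema error: expected keys tx, ty, tz, rx, ry, rz, claw
```

Emit:
step_arm --deltas '[{"tx":0.8,"ty":-0.65},{"tx":0.8,"ty":-0.65},{"tx":0.8,"ty":-0.65},{"tx":0.8,"ty":-0.65},{"tx":0.8,"ty":-0.65},{"tx":0.8,"ty":-0.65},{"tx":0.8,"ty":-0.65},{"tx":0.8,"ty":-0.65}]'

```text
schema error: expected keys tx, ty, tz, rx, ry, rz, claw
```

Emit:
step_arm --deltas '[{"rz":0.95},{"rz":0.95},{"rz":0.95},{"rz":0.95},{"rz":0.95},{"rz":0.95},{"rz":0.97}]'

```text
schema error: expected keys tx, ty, tz, rx, ry, rz, claw
```

Emit:
step_arm --deltas '[{"tx":0.8,"ty":-0.65,"tz":-0.5,"rx":0,"ry":0,"rz":0,"claw":1},{"tx":0.8,"ty":-0.65,"tz":-0.5,"rx":0,"ry":0,"rz":0,"claw":1},{"tx":0.8,"ty":-0.65,"tz":-0.5,"rx":0,"ry":0,"rz":0,"claw":1},{"tx":0.8,"ty":-0.65,"tz":-0.5,"rx":0,"ry":0,"rz":0,"claw":1},{"tx":0.8,"ty":-0.65,"tz":-0.5,"rx":0,"ry":0,"rz":0,"claw":1},{"tx":0.8,"ty":-0.65,"tz":-0.5,"rx":0,"ry":0,"rz":0,"claw":1},{"tx":0.8,"ty":-0.65,"tz":-0.5,"rx":0,"ry":0,"rz":0,"claw":1},{"tx":0.8,"ty":-0.65,"tz":-0.5,"rx":0,"ry":0,"rz":0,"claw":1}]'

```text
time_s: 2.12
tool_pos: [0.3985, -0.3828, 0.3344]
ee_rot: [[0.901, 0.434, 0.0], [0.434, -0.901, -0.0], [0.0, 0.0, -1.0]]
contact_force: [0.7, 0.5, 0.9]
grip_width: 0.999
```

Emit:
step_arm --deltas '[{"tx":0.8,"ty":-0.65,"tz":0,"rx":0,"ry":0,"rz":0,"claw":1},{"tx":0.8,"ty":-0.65,"tz":0,"rx":0,"ry":0,"rz":0,"claw":1},{"tx":0.8,"ty":-0.65,"tz":0,"rx":0,"ry":0,"rz":0,"claw":1},{"tx":0.8,"ty":-0.65,"tz":0,"rx":0,"ry":0,"rz":0,"claw":1},{"tx":0.8,"ty":-0.65,"tz":0,"rx":0,"ry":0,"rz":0,"claw":1},{"tx":0.8,"ty":-0.65,"tz":0,"rx":0,"ry":0,"rz":0,"claw":1},{"tx":0.8,"ty":-0.65,"tz":0,"rx":0,"ry":0,"rz":0,"claw":1},{"tx":0.8,"ty":-0.65,"tz":0,"rx":0,"ry":0,"rz":0,"claw":1}]'

```text
time_s: 2.78
tool_pos: [0.5038, -0.159, 0.3338]
ee_rot: [[0.901, 0.434, 0.0], [0.434, -0.901, -0.0], [0.0, 0.0, -1.0]]
contact_force: [0.6, -0.4, -1.4]
grip_width: 0.998
```

Emit:
step_arm --deltas '[{"tx":0,"ty":0,"tz":0,"rx":0,"ry":0,"rz":0.95,"claw":1},{"tx":0,"ty":0,"tz":0,"rx":0,"ry":0,"rz":0.95,"claw":1},{"tx":0,"ty":0,"tz":0,"rx":0,"ry":0,"rz":0.95,"claw":1},{"tx":0,"ty":0,"tz":0,"rx":0,"ry":0,"rz":0.95,"claw":1},{"tx":0,"ty":0,"tz":0,"rx":0,"ry":0,"rz":0.95,"claw":1},{"tx":0,"ty":0,"tz":0,"rx":0,"ry":0,"rz":0.95,"claw":1},{"tx":0,"ty":0,"tz":0,"rx":0,"ry":0,"rz":0.97,"claw":1}]'

```text
time_s: 3.37
tool_pos: [0.5034, -0.1604, 0.3336]
ee_rot: [[0.937, -0.35, 0.0], [-0.35, -0.937, -0.0], [0.0, -0.0, -1.0]]
contact_force: [-0.6, 0.1, 0.8]
grip_width: 1.0
```

Emit:
step_arm --deltas '[{"tx":0.12,"ty":-1,"tz":0,"rx":0,"ry":0,"rz":0,"claw":1},{"tx":0.12,"ty":-1,"tz":0,"rx":0,"ry":0,"rz":0,"claw":1},{"tx":0.12,"ty":-1,"tz":0,"rx":0,"ry":0,"rz":0,"claw":1},{"tx":0.12,"ty":-1,"tz":0,"rx":0,"ry":0,"rz":0,"claw":1},{"tx":0.12,"ty":-1,"tz":0,"rx":0,"ry":0,"rz":0,"claw":1},{"tx":0.12,"ty":-1,"tz":0,"rx":0,"ry":0,"rz":0,"claw":1},{"tx":0.12,"ty":-1,"tz":0,"rx":0,"ry":0,"rz":0,"claw":1},{"tx":0.12,"ty":-1,"tz":0,"rx":0,"ry":0,"rz":0,"claw":1}]'

```text
time_s: 4.03
tool_pos: [0.6137, 0.0563, 0.3336]
ee_rot: [[0.939, -0.345, 0.0], [-0.345, -0.939, 0.0], [0.0, -0.0, -1.0]]
contact_force: [0.3, -0.3, 0.8]
grip_width: 1.002
```

Run:
```python
from h import *
o=get_obs(); print(np.round(o['tool_pos'],4)); c=cap('wrist','w1.png')
for q,z in(('stand_toe',.105),('stand',0),('stand_corner_l',0)):
    print(q,[(round(r['confidence'],2),np.round(r['centre'],1).tolist(),onz(c,r['centre'],z,o).round(3)[:2].tolist()) for r in vision.pinpoint('wrist',q)])
```

```text
[0.6137 0.0563 0.3336]
stand_toe [(0.84, [506.9, 239.8], [0.414, -0.19]), (0.83, [307.6, 201.9], [0.58, 0.08]), (0.61, [298.8, 383.4], [0.255, 0.22])]
stand [(0.93, [302.6, 339.3], [0.255, 0.217]), (0.8, [473.0, 209.7], [0.426, -0.196]), (0.7, [308.1, 187.3], [0.576, 0.083])]
stand_corner_l [(0.97, [270.4, 353.5], [0.244, 0.299]), (0.95, [438.1, 197.8], [0.472, -0.139]), (0.81, [348.7, 189.9], [0.545, 0.014]), (0.75, [510.8, 228.1], [0.363, -0.258]), (0.71, [336.1, 333.1], [0.246, 0.142]), (0.66, [266.0, 184.0], [0.609, 0.154])]
```

View pics/w1.png

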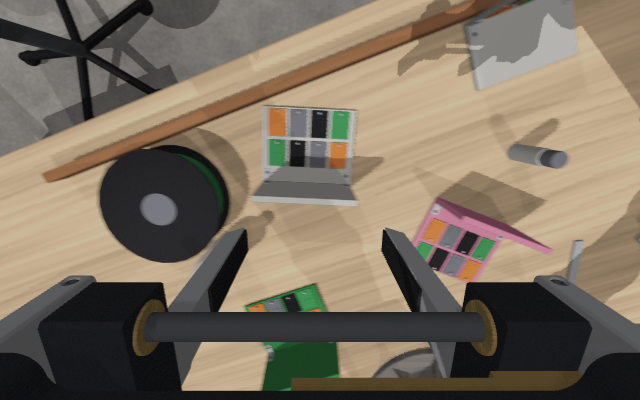

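Emit:
step_arm --deltas '[{"tx":0,"ty":-0.35,"tz":0.97,"rx":0,"ry":0,"rz":0.3,"claw":1},{"tx":0,"ty":0,"tz":0.97,"rx":0,"ry":0,"rz":0,"claw":1},{"tx":0,"ty":0,"tz":0.97,"rx":0,"ry":0,"rz":0,"claw":1},{"tx":0,"ty":0,"tz":0.97,"rx":0,"ry":0,"rz":0,"claw":1},{"tx":0,"ty":0,"tz":0.97,"rx":0,"ry":0,"rz":0,"claw":1},{"tx":0,"ty":0,"tz":0.97,"rx":0,"ry":0,"rz":0,"claw":1},{"tx":0,"ty":0,"tz":0.97,"rx":0,"ry":0,"rz":0,"claw":1},{"tx":0,"ty":0,"tz":0.97,"rx":0,"ry":0,"rz":0,"claw":1}]'

```text
time_s: 4.9
tool_pos: [0.6166, 0.0631, 0.0998]
ee_rot: [[0.925, -0.38, 0.001], [-0.38, -0.925, -0.001], [0.001, 0.0, -1.0]]
contact_force: [1.0, 0.0, -0.8]
grip_width: 0.998
```

Emit:
step_arm --deltas '[{"tx":-0.2,"ty":0,"tz":0,"rx":0,"ry":0,"rz":0,"claw":1},{"tx":-0.2,"ty":0,"tz":0,"rx":0,"ry":0,"rz":0,"claw":1},{"tx":-0.2,"ty":0,"tz":0,"rx":0,"ry":0,"rz":0,"claw":1}]'

```text
time_s: 5.15
tool_pos: [0.6001, 0.0715, 0.1024]
ee_rot: [[0.926, -0.379, 0.001], [-0.379, -0.926, 0.0], [0.001, -0.001, -1.0]]
contact_force: [-0.4, -0.6, 0.2]
grip_width: 1.001
```

Run:
```python
from h import *
o=get_obs(); t=np.array(o['tool_pos']); a=np.radians(22)
d=t[:2]-[.576,.083]; print(t.round(4), d@[np.cos(a),-np.sin(a)], d@[np.sin(a),np.cos(a)],o['contact_force'])
c=cap('wrist','w2.png')
```

```text
[0.6001 0.0715 0.1024] 0.026686197476341957 -0.0016335922993494566 [-0.41977989 -0.61839283  0.18958046]
```

View pics/w2.png

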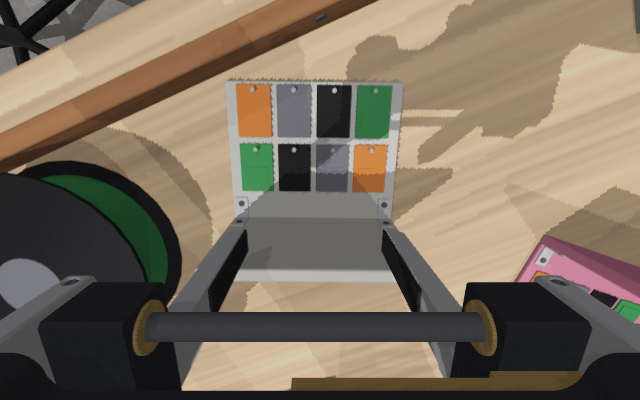

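Emit:
step_arm --deltas '[{"tx":-0.15,"ty":0,"tz":0.03,"rx":0,"ry":0,"rz":0,"claw":1},{"tx":-0.15,"ty":0,"tz":0.03,"rx":0,"ry":0,"rz":0,"claw":1},{"tx":-0.15,"ty":0,"tz":0,"rx":0,"ry":0,"rz":0,"claw":1},{"tx":-0.15,"ty":0,"tz":0,"rx":0,"ry":0,"rz":0,"claw":1},{"tx":-0.15,"ty":0,"tz":0,"rx":0,"ry":0,"rz":0,"claw":1},{"tx":-0.15,"ty":0,"tz":0,"rx":0,"ry":0,"rz":0,"claw":1},{"tx":-0.15,"ty":0,"tz":0.03,"rx":0,"ry":0,"rz":0,"claw":1},{"tx":-0.15,"ty":0,"tz":0.03,"rx":0,"ry":0,"rz":0,"claw":1}]'

```text
time_s: 5.87
tool_pos: [0.5664, 0.0855, 0.0971]
ee_rot: [[0.926, -0.378, -0.0], [-0.378, -0.926, 0.0], [-0.0, -0.0, -1.0]]
contact_force: [1.1, 1.0, 0.3]
grip_width: 1.0
```

Run:
```python
from h import *
o=get_obs(); t=np.array(o['tool_pos']); a=np.radians(22)
d=t[:2]-[.576,.083]; print(t.round(4), d@[np.cos(a),-np.sin(a)], d@[np.sin(a),np.cos(a)],o['contact_force'])
c=cap('wrist'); s=cap('side')
cv2.imwrite('pics/w3.png',np.hstack([c['pixels'][50:350,120:520],s['pixels'][100:300,240:506].repeat(1,0)if 0 else cv2.resize(s['pixels'][110:260,260:460],(400,300))])[:,:,::-1])
```

```text
[0.5664 0.0855 0.0971] -0.00987048900512474 -0.0013242999235170787 [1.14504212 0.956282   0.30380434]
```

View pics/w3.png

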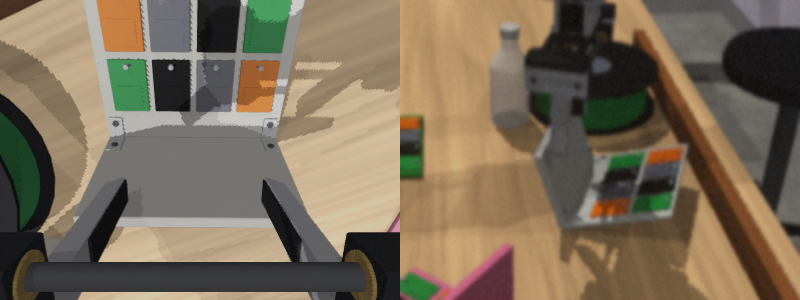

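Emit:
step_arm --deltas '[{"tx":-0.24,"ty":0,"tz":0.04,"rx":0,"ry":0,"rz":0,"claw":1},{"tx":-0.24,"ty":0,"tz":0.06,"rx":0,"ry":0,"rz":0,"claw":1},{"tx":-0.24,"ty":0,"tz":0.08,"rx":0,"ry":0,"rz":0,"claw":1},{"tx":-0.24,"ty":0,"tz":0.1,"rx":0,"ry":0,"rz":0,"claw":1},{"tx":-0.24,"ty":0,"tz":0.13,"rx":0,"ry":0,"rz":0,"claw":1},{"tx":-0.24,"ty":0,"tz":0.15,"rx":0,"ry":0,"rz":0,"claw":1},{"tx":-0.2,"ty":0,"tz":0.15,"rx":0,"ry":0,"rz":0,"claw":1},{"tx":0,"ty":0,"tz":0,"rx":0,"ry":0,"rz":0,"claw":1}]'

```text
time_s: 6.63
tool_pos: [0.5195, 0.1043, 0.0748]
ee_rot: [[0.926, -0.377, -0.002], [-0.377, -0.926, -0.0], [-0.002, 0.001, -1.0]]
contact_force: [-0.0, 0.6, 0.2]
grip_width: 1.006
```

Run:
```python
from h import *
o=get_obs(); t=np.array(o['tool_pos']); a=np.radians(22)
d=t[:2]-[.576,.083]; print(t.round(4), d@[np.cos(a),-np.sin(a)], d@[np.sin(a),np.cos(a)],o['contact_force'])
c=cap('wrist'); s=cap('side')
cv2.imwrite('pics/w4.png',np.hstack([c['pixels'][50:350,120:520],s['pixels'][100:300,240:506].repeat(1,0)if 0 else cv2.resize(s['pixels'][110:260,260:460],(400,300))])[:,:,::-1])
```

```text
[0.5195 0.1043 0.0748] -0.0603857301055988 -0.0014002553890912028 [-0.00786596  0.64513748  0.1526091 ]
```

View pics/w4.png

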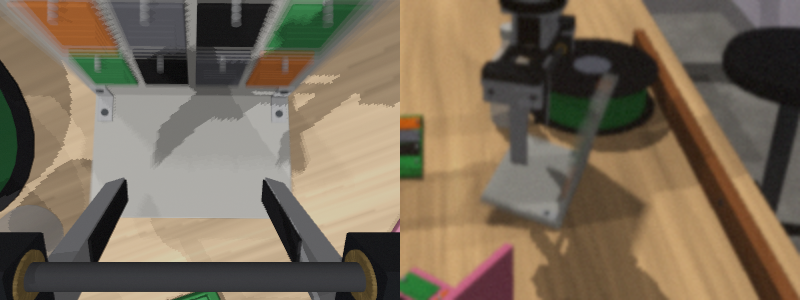

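Emit:
step_arm --deltas '[{"tx":0,"ty":0,"tz":0,"rx":0,"ry":0,"rz":0,"claw":1},{"tx":0,"ty":0,"tz":0,"rx":0,"ry":0,"rz":0,"claw":1},{"tx":0,"ty":0,"tz":0,"rx":0,"ry":0,"rz":0,"claw":1},{"tx":-0.3,"ty":0,"tz":0,"rx":0,"ry":0,"rz":0,"claw":1},{"tx":-0.3,"ty":0,"tz":-0.5,"rx":0,"ry":0,"rz":0,"claw":1},{"tx":-0.3,"ty":0,"tz":-1,"rx":0,"ry":0,"rz":0,"claw":1},{"tx":0,"ty":0,"tz":-1,"rx":0,"ry":0,"rz":0,"claw":1},{"tx":0,"ty":0,"tz":-1,"rx":0,"ry":0,"rz":0,"claw":1}]'

```text
time_s: 7.4
tool_pos: [0.4949, 0.1145, 0.1819]
ee_rot: [[0.926, -0.377, -0.001], [-0.377, -0.926, -0.0], [-0.001, 0.0, -1.0]]
contact_force: [-0.0, 0.3, -0.7]
grip_width: 1.0
```

Run:
```python
from h import *
o=get_obs(); print(np.round(o['tool_pos'],4))
ims=[]
for n in('top','side','wrist'):
    c=cap(n)
    for q,z in(('stand_toe',.01),('stand',0),('stand_corner_l',0),('rail',0)):
        print(n,q,[(round(r['confidence'],2),np.round(r['centre'],1).tolist(),onz(c,r['centre'],z,o).round(3)[:2].tolist()) for r in vision.pinpoint(n,q) if onz(c,r['centre'],z,o)[0]>.45])
    ims.append(c['pixels'])
cv2.imwrite('pics/w5.png',np.hstack([cv2.resize(ims[0][90:240,220:370],(400,400)),ims[2][:,120:520]])[:,:,::-1])
```

```text
[0.4949 0.1145 0.1819]
top stand_toe []
top stand [(0.77, [280.7, 174.3], [0.579, 0.087])]
top stand_corner_l [(0.9, [310.4, 187.6], [0.546, 0.015]), (0.69, [375.2, 215.6], [0.477, -0.138])]
top rail [(0.92, [314.2, 107.2], [0.745, 0.005])]
side stand_toe [(0.82, [307.0, 196.8], [0.476, 0.122]), (0.54, [352.2, 193.5], [0.598, 0.125])]
side stand [(0.88, [349.0, 205.2], [0.583, 0.086])]
side stand_corner_l [(0.92, [312.7, 272.0], [0.468, -0.142]), (0.88, [336.6, 226.4], [0.539, 0.003]), (0.77, [352.8, 192.6], [0.604, 0.144])]
side rail [(0.76, [417.7, 219.6], [0.743, 0.009])]
wrist stand_toe [(0.92, [311.4, 205.6], [0.471, 0.129])]
wrist stand [(0.56, [310.5, 118.1], [0.572, 0.089])]
wrist stand_corner_l [(0.98, [247.1, 114.0], [0.605, 0.158]), (0.93, [375.9, 114.5], [0.545, 0.014]), (0.82, [514.8, 121.7], [0.473, -0.14])]
wrist rail []
```

View pics/w5.png

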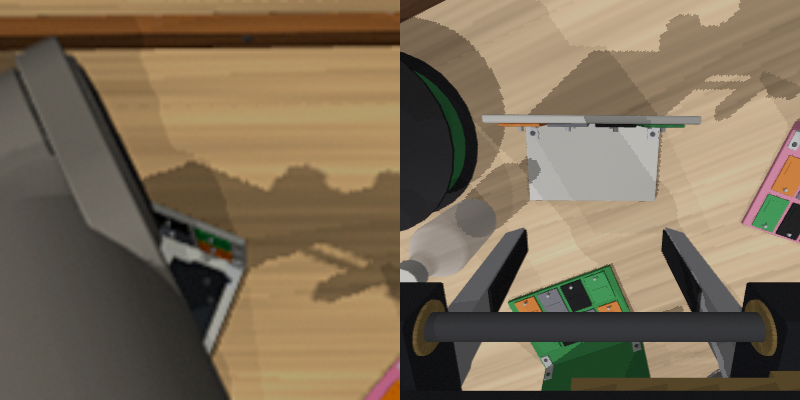

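Emit:
step_arm --deltas '[{"tx":-0.75,"ty":0,"tz":0,"rx":0,"ry":0,"rz":0,"claw":1},{"tx":-0.75,"ty":0,"tz":0,"rx":0,"ry":0,"rz":0,"claw":1},{"tx":0,"ty":0,"tz":0,"rx":0,"ry":0,"rz":0,"claw":1},{"tx":0,"ty":0,"tz":1,"rx":0,"ry":0,"rz":0,"claw":1},{"tx":0,"ty":0,"tz":1,"rx":0,"ry":0,"rz":0,"claw":1},{"tx":0,"ty":0,"tz":1,"rx":0,"ry":0,"rz":0,"claw":1},{"tx":0,"ty":0,"tz":1,"rx":0,"ry":0,"rz":0,"claw":1},{"tx":0,"ty":0,"tz":0,"rx":0,"ry":0,"rz":0,"claw":1}]'

```text
time_s: 8.82
tool_pos: [0.4521, 0.1301, 0.0566]
ee_rot: [[0.926, -0.378, -0.006], [-0.378, -0.926, -0.002], [-0.005, 0.004, -1.0]]
contact_force: [-1.6, -0.3, -1.6]
grip_width: 1.0
```

Run:
```python
from h import *
o=get_obs(); t=np.array(o['tool_pos']);print(t.round(4))
c=cap('wrist')
for q,z in(('stand_toe',.01),('stand',0),('stand_corner_l',0),('rail',0)):
  print(q,[(round(r['confidence'],2),np.round(r['centre'],1).tolist(),onz(c,r['centre'],z,o).round(3)[:2].tolist()) for r in vision.pinpoint('wrist',q)])
```

```text
[0.4521 0.1301 0.0566]
stand_toe [(0.62, [311.8, 193.5], [0.475, 0.124])]
stand [(0.61, [309.6, 48.1], [0.575, 0.084])]
stand_corner_l [(0.94, [417.2, 48.5], [0.545, 0.011]), (0.93, [200.7, 44.2], [0.607, 0.157])]
rail []
```

Emit:
step_arm --deltas '[{"tx":0,"ty":-0.05,"tz":0.74,"rx":0,"ry":0,"rz":0,"claw":1},{"tx":0,"ty":-0.05,"tz":0.74,"rx":0,"ry":0,"rz":0,"claw":1},{"tx":0,"ty":0,"tz":0,"rx":0,"ry":0,"rz":0,"claw":1}]'

```text
time_s: 9.32
tool_pos: [0.4553, 0.1337, 0.0153]
ee_rot: [[0.926, -0.378, -0.001], [-0.378, -0.926, -0.0], [-0.001, 0.001, -1.0]]
contact_force: [-1.4, -0.6, 0.3]
grip_width: 0.999
```

Emit:
step_arm --deltas '[{"tx":0.15,"ty":0,"tz":0,"rx":0,"ry":0,"rz":0,"claw":1},{"tx":0.15,"ty":0,"tz":0,"rx":0,"ry":0,"rz":0,"claw":1},{"tx":0.15,"ty":0,"tz":0,"rx":0,"ry":0,"rz":0,"claw":1},{"tx":0.15,"ty":0,"tz":0,"rx":0,"ry":0,"rz":0,"claw":1},{"tx":0.15,"ty":0,"tz":0,"rx":0,"ry":0,"rz":0,"claw":1}]'

```text
time_s: 9.73
tool_pos: [0.4768, 0.1256, 0.0177]
ee_rot: [[0.926, -0.378, 0.0], [-0.378, -0.926, 0.0], [-0.0, -0.0, -1.0]]
contact_force: [-12.4, 3.5, 19.7]
grip_width: 1.003
```

```bash
cat > chk.py <<'E'
from h import *
o=get_obs(); t=np.array(o['tool_pos']);R=np.array(o['ee_rot']);print(t.round(4),'yaw',np.degrees(np.arctan2(R[1,0],R[0,0])).round(2),np.round(o['contact_force'],1))
for n in('wrist','side'):
  c=cap(n)
  for q,z in(('stand_toe',.01),('stand',0),('stand_corner_l',0)):
    print(n,q,[(round(r['confidence'],2),np.round(r['centre'],1).tolist(),onz(c,r['centre'],z,o).round(3)[:2].tolist()) for r in vision.pinpoint(n,q) if onz(c,r['centre'],z,o)[0]>.45])
E
python3 chk.py
```

```text
[0.4768 0.1256 0.0177] yaw -22.21 [-12.4   3.5  19.7]
wrist stand_toe [(0.56, [316.8, 237.0], [0.479, 0.124])]
wrist stand [(0.97, [317.7, 74.1], [0.577, 0.083])]
wrist stand_corner_l [(0.73, [443.8, 71.2], [0.549, 0.01]), (0.69, [187.4, 67.6], [0.611, 0.156])]
side stand_toe [(0.92, [307.9, 196.4], [0.479, 0.123])]
side stand [(0.81, [348.7, 205.4], [0.583, 0.086])]
side stand_corner_l [(0.88, [353.8, 191.5], [0.607, 0.149]), (0.82, [339.6, 222.1], [0.549, 0.019]), (0.64, [316.0, 275.0], [0.474, -0.152])]
```

Emit:
step_arm --deltas '[{"tx":-0.2,"ty":0,"tz":-0.3,"rx":0,"ry":0,"rz":0,"claw":1},{"tx":-0.5,"ty":0,"tz":0,"rx":0,"ry":0,"rz":0,"claw":1},{"tx":-0.4,"ty":0,"tz":0,"rx":0,"ry":0,"rz":0,"claw":1},{"tx":0,"ty":0,"tz":0,"rx":0,"ry":0,"rz":0,"claw":1},{"tx":0,"ty":0,"tz":0,"rx":0,"ry":0,"rz":0,"claw":1}]'

```text
time_s: 10.55
tool_pos: [0.4459, 0.138, 0.026]
ee_rot: [[0.926, -0.377, 0.001], [-0.377, -0.926, 0.0], [0.001, -0.0, -1.0]]
contact_force: [1.1, 0.0, 0.5]
grip_width: 1.002
```

Emit:
step_arm --deltas '[{"tx":0,"ty":0,"tz":0.25,"rx":0,"ry":0,"rz":0,"claw":1},{"tx":0,"ty":0,"tz":0.22,"rx":0,"ry":0,"rz":0,"claw":1},{"tx":0,"ty":0,"tz":0,"rx":0,"ry":0,"rz":0,"claw":1},{"tx":0,"ty":0,"tz":0,"rx":0,"ry":0,"rz":0,"claw":1}]'

```text
time_s: 10.88
tool_pos: [0.4457, 0.1376, 0.0105]
ee_rot: [[0.926, -0.378, -0.001], [-0.378, -0.926, -0.0], [-0.001, 0.001, -1.0]]
contact_force: [0.4, -0.3, -0.7]
grip_width: 0.998
```

```bash
python3 chk.py
```

```text
[0.4457 0.1376 0.0105] yaw -22.22 [ 0.4 -0.3 -0.7]
wrist stand_toe [(0.88, [314.2, 192.2], [0.48, 0.124])]
wrist stand [(0.9, [314.5, 3.8], [0.579, 0.083])]
wrist stand_corner_l [(0.68, [171.9, 0.0], [0.611, 0.157]), (0.57, [456.5, 2.4], [0.55, 0.009]), (0.55, [314.1, 3.9], [0.579, 0.084])]
side stand_toe [(0.56, [309.0, 197.3], [0.481, 0.119])]
side stand [(0.81, [348.3, 207.4], [0.58, 0.077])]
side stand_corner_l [(0.96, [339.7, 222.8], [0.548, 0.016]), (0.76, [316.0, 271.9], [0.475, -0.143]), (0.68, [351.3, 194.3], [0.598, 0.136])]
```

Emit:
step_arm --deltas '[{"tx":0.2,"ty":0,"tz":0,"rx":0,"ry":0,"rz":0,"claw":1},{"tx":0.2,"ty":0,"tz":0,"rx":0,"ry":0,"rz":0,"claw":1},{"tx":0.2,"ty":0,"tz":0,"rx":0,"ry":0,"rz":0,"claw":1},{"tx":0.2,"ty":0,"tz":0,"rx":0,"ry":0,"rz":0,"claw":1},{"tx":0.2,"ty":0,"tz":0,"rx":0,"ry":0,"rz":0,"claw":1},{"tx":0.2,"ty":0,"tz":0,"rx":0,"ry":0,"rz":0,"claw":1},{"tx":0.2,"ty":0,"tz":0,"rx":0,"ry":0,"rz":0,"claw":1}]'

```text
time_s: 11.87
tool_pos: [0.4852, 0.1217, 0.0112]
ee_rot: [[0.926, -0.378, -0.001], [-0.378, -0.926, 0.0], [-0.001, 0.0, -1.0]]
contact_force: [-2.1, 0.7, 2.7]
grip_width: 0.999
```

```bash
python3 chk.py
```

```text
[0.4852 0.1217 0.0112] yaw -22.21 [-2.1  0.7  2.7]
wrist stand_toe [(0.58, [314.0, 235.9], [0.492, 0.12])]
wrist stand [(0.62, [317.7, 62.8], [0.59, 0.077])]
wrist stand_corner_l [(0.78, [179.8, 61.4], [0.622, 0.153]), (0.65, [313.4, 231.7], [0.491, 0.121]), (0.58, [448.1, 61.6], [0.561, 0.005])]
side stand_toe [(0.65, [313.7, 194.3], [0.495, 0.132])]
side stand [(0.6, [357.0, 206.7], [0.603, 0.078]), (0.31, [360.7, 192.6], [0.625, 0.142])]
side stand_corner_l [(0.88, [359.6, 191.4], [0.623, 0.148]), (0.82, [317.9, 271.8], [0.479, -0.143]), (0.71, [345.3, 226.5], [0.56, 0.0]), (0.24, [356.6, 150.8], [0.659, 0.384])]
```

Emit:
step_arm --deltas '[{"tx":0.22,"ty":0,"tz":0,"rx":0,"ry":0,"rz":-0.2,"claw":1},{"tx":0.22,"ty":0,"tz":0,"rx":0,"ry":0,"rz":-0.2,"claw":1},{"tx":0.22,"ty":0,"tz":0,"rx":0,"ry":0,"rz":-0.2,"claw":1},{"tx":0.22,"ty":0,"tz":0,"rx":0,"ry":0,"rz":-0.2,"claw":1},{"tx":0.22,"ty":0,"tz":0,"rx":0,"ry":0,"rz":-0.2,"claw":1},{"tx":0.22,"ty":0,"tz":0,"rx":0,"ry":0,"rz":-0.2,"claw":1},{"tx":0.22,"ty":0,"tz":0,"rx":0,"ry":0,"rz":-0.2,"claw":1},{"tx":0.22,"ty":0,"tz":0,"rx":0,"ry":0,"rz":-0.2,"claw":1}]'

```text
time_s: 12.93
tool_pos: [0.5348, 0.1061, 0.0112]
ee_rot: [[0.981, -0.193, -0.001], [-0.193, -0.981, -0.0], [-0.001, 0.001, -1.0]]
contact_force: [-3.4, 0.0, 2.8]
grip_width: 0.996
```

```bash
python3 chk.py
```

```text
[0.5348 0.1061 0.0112] yaw -11.13 [-3.4  0.   2.8]
wrist stand_toe [(0.75, [315.1, 234.6], [0.542, 0.105])]
wrist stand [(0.77, [314.2, 64.3], [0.646, 0.085])]
wrist stand_corner_l [(0.86, [449.6, 61.6], [0.632, 0.005])]
side stand_toe []
side stand [(0.63, [376.4, 207.5], [0.652, 0.069])]
side stand_corner_l [(0.57, [373.3, 190.5], [0.662, 0.148]), (0.55, [313.7, 271.9], [0.47, -0.142])]
```

Emit:
step_arm --deltas '[{"tx":0.22,"ty":0,"tz":0,"rx":0,"ry":0,"rz":-0.2,"claw":1},{"tx":0.22,"ty":0,"tz":0,"rx":0,"ry":0,"rz":-0.2,"claw":1},{"tx":0.22,"ty":0,"tz":0,"rx":0,"ry":0,"rz":-0.2,"claw":1},{"tx":0.22,"ty":0,"tz":0,"rx":0,"ry":0,"rz":-0.2,"claw":1},{"tx":0.22,"ty":0,"tz":0,"rx":0,"ry":0,"rz":-0.2,"claw":1},{"tx":0.22,"ty":0,"tz":0,"rx":0,"ry":0,"rz":-0.2,"claw":1},{"tx":0.22,"ty":0,"tz":0,"rx":0,"ry":0,"rz":-0.2,"claw":1},{"tx":0.22,"ty":0,"tz":0,"rx":0,"ry":0,"rz":-0.2,"claw":1}]'

```text
time_s: 14.0
tool_pos: [0.5872, 0.1001, 0.0112]
ee_rot: [[1.0, -0.002, -0.001], [-0.002, -1.0, -0.0], [-0.001, 0.0, -1.0]]
contact_force: [-2.5, -1.4, 1.0]
grip_width: 1.003
```

```bash
python3 chk.py
python3 - <<'E'
from h import *
o=get_obs();c=cap('wrist','w6.png')
print([onz(c,r['centre'],0,o).round(3) for r in vision.pinpoint('wrist','rail')])
E
```

```text
[0.5872 0.1001 0.0112] yaw -0.14 [-2.5 -1.4  1. ]
wrist stand_toe [(0.95, [316.9, 235.1], [0.594, 0.099])]
wrist stand [(0.64, [315.6, 60.5], [0.703, 0.099])]
wrist stand_corner_l [(0.89, [182.5, 63.6], [0.701, 0.179]), (0.72, [449.5, 62.1], [0.702, 0.02])]
side stand_toe [(0.92, [353.4, 199.0], [0.597, 0.099]), (0.17, [394.4, 201.1], [0.701, 0.079])]
side stand [(0.89, [393.9, 202.1], [0.704, 0.088])]
side stand_corner_l [(0.94, [315.1, 274.2], [0.472, -0.149]), (0.72, [383.3, 186.2], [0.695, 0.167]), (0.64, [401.2, 216.0], [0.706, 0.027])]
[]
```

View pics/w6.png

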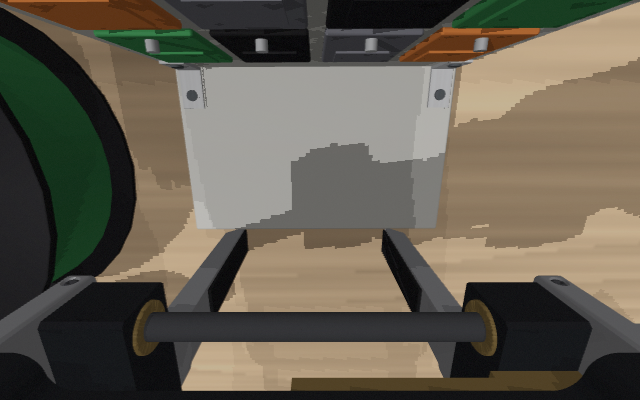

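Emit:
step_arm --deltas '[{"tx":0.22,"ty":0,"tz":0,"rx":0,"ry":0,"rz":0,"claw":1},{"tx":0.22,"ty":0,"tz":0,"rx":0,"ry":0,"rz":0,"claw":1},{"tx":0.22,"ty":0,"tz":0,"rx":0,"ry":0,"rz":0,"claw":1},{"tx":0.22,"ty":0,"tz":0,"rx":0,"ry":0,"rz":0,"claw":1},{"tx":0.15,"ty":0,"tz":0,"rx":0,"ry":0,"rz":0,"claw":1}]'

```text
time_s: 14.92
tool_pos: [0.6195, 0.1002, 0.0112]
ee_rot: [[1.0, -0.004, 0.0], [-0.004, -1.0, 0.0], [0.0, -0.0, -1.0]]
contact_force: [-3.1, -0.3, 2.7]
grip_width: 1.002
```

```bash
python3 chk.py
python3 - <<'E'
from h import *
c=cap('top')
for y in (.36,.2,-.1,-.2):  # rail front top edge z=.045 : profile by gradient along x
    pr=[]
    xs=np.arange(.69,.80,.001)
    for x in xs:
        p=np.array(c['extrinsics'])@[x,y,.045,1]; u=c['cx']+c['fx']*p[0]/-p[2]; v=c['cy']+c['fy']*-p[1]/-p[2]
        pr.append(cv2.getRectSubPix(c['pixels'].astype(np.float32)[:,:,2],(1,1),(float(u),float(v)))[0,0])
    g=np.diff(cv2.GaussianBlur(np.array(pr)[:,None],(1,7),0)[:,0]); print(y,[(xs[i].round(3),round(float(g[i]),1)) for i in np.argsort(g)[:2]])
E
```

```text
[0.6195 0.1002 0.0112] yaw -0.22 [-3.1 -0.3  2.7]
wrist stand_toe [(0.76, [315.9, 237.3], [0.625, 0.1])]
wrist stand [(0.65, [317.1, 62.8], [0.734, 0.098]), (0.61, [181.3, 59.5], [0.736, 0.179])]
wrist stand_corner_l [(0.89, [180.7, 60.8], [0.735, 0.18]), (0.61, [449.5, 60.5], [0.735, 0.02])]
side stand_toe [(0.82, [366.7, 198.9], [0.632, 0.096])]
side stand [(0.63, [418.0, 219.4], [0.744, 0.01]), (0.62, [404.8, 198.7], [0.737, 0.101]), (0.29, [347.7, 328.6], [0.518, -0.287])]
side stand_corner_l [(0.91, [316.0, 273.5], [0.474, -0.147]), (0.69, [394.8, 185.3], [0.728, 0.168]), (0.57, [412.8, 220.1], [0.73, 0.008])]
0.36 [(np.float64(0.797), -3.3), (np.float64(0.798), -3.0)]
0.2 [(np.float64(0.72), -8.7), (np.float64(0.719), -8.6)]
-0.1 [(np.float64(0.73), -17.5), (np.float64(0.729), -15.2)]
-0.2 [(np.float64(0.729), -11.6), (np.float64(0.728), -10.9)]
```

Emit:
step_arm --deltas '[{"tx":0.08,"ty":0,"tz":0,"rx":0,"ry":0,"rz":0,"claw":1},{"tx":0.08,"ty":0,"tz":0,"rx":0,"ry":0,"rz":0,"claw":1},{"tx":0.06,"ty":0,"tz":0,"rx":0,"ry":0,"rz":0,"claw":1}]'

```text
time_s: 15.62
tool_pos: [0.6251, 0.1002, 0.0113]
ee_rot: [[1.0, -0.004, -0.0], [-0.004, -1.0, -0.0], [-0.0, 0.0, -1.0]]
contact_force: [-3.6, -0.0, 2.4]
grip_width: 1.001
```

Emit:
step_arm --deltas '[{"tx":0.05,"ty":0,"tz":0,"rx":0,"ry":0,"rz":0,"claw":1},{"tx":0.05,"ty":0,"tz":0,"rx":0,"ry":0,"rz":0,"claw":1}]'

```text
time_s: 15.78
tool_pos: [0.6281, 0.1002, 0.0113]
ee_rot: [[1.0, -0.004, -0.0], [-0.004, -1.0, -0.0], [-0.0, 0.0, -1.0]]
contact_force: [-3.8, -0.2, 2.3]
grip_width: 0.997
```

Emit:
step_arm --deltas '[{"tx":0.05,"ty":0,"tz":0,"rx":0,"ry":0,"rz":0,"claw":1},{"tx":0.05,"ty":0,"tz":0,"rx":0,"ry":0,"rz":0,"claw":1}]'

```text
time_s: 15.95
tool_pos: [0.629, 0.1001, 0.011]
ee_rot: [[1.0, -0.003, -0.004], [-0.003, -1.0, -0.001], [-0.004, 0.001, -1.0]]
contact_force: [-22.9, -0.8, 17.9]
grip_width: 1.002
```

Emit:
step_arm --deltas '[{"tx":0.05,"ty":0,"tz":0,"rx":0,"ry":0,"rz":0,"claw":1}]'

```text
time_s: 16.03
tool_pos: [0.6292, 0.1001, 0.0108]
ee_rot: [[1.0, -0.003, -0.006], [-0.003, -1.0, -0.001], [-0.006, 0.001, -1.0]]
contact_force: [-30.1, -0.6, 22.3]
grip_width: 0.998
```

```bash
python3 chk.py
python3 - <<'E'
from h import *
o=get_obs(); print(o['contact_force'],o['torque'],o['tool_pos'])
c=cap('top')
for n in('top','side'):
  cap(n); print(n,[(round(r['confidence'],2),np.round(r['centre'],1)) for r in vision.pinpoint(n,'neighbour_toe')])
E
```

```text
[0.6292 0.1001 0.0108] yaw -0.17 [-30.1  -0.6  22.3]
wrist stand_toe [(0.6, [312.5, 234.2], [0.637, 0.102])]
wrist stand [(0.63, [318.2, 61.6], [0.744, 0.098])]
wrist stand_corner_l [(0.86, [447.9, 59.6], [0.745, 0.021]), (0.8, [180.5, 61.7], [0.744, 0.179])]
side stand_toe [(0.57, [370.4, 195.6], [0.645, 0.11])]
side stand [(0.85, [407.3, 198.9], [0.743, 0.099])]
side stand_corner_l [(0.91, [397.4, 184.9], [0.736, 0.17]), (0.83, [313.7, 273.0], [0.47, -0.146])]
[-22.56032538  -0.79921938  16.15760969] [-0.05636398  5.39180586  0.20756323] [0.62909902 0.10003063 0.01070519]
top [(0.79, array([450.9, 148. ]))]
side [(0.8, array([421.3, 336.1]))]
```

Emit:
step_arm --deltas '[{"tx":-0.2,"ty":0,"tz":0,"rx":0,"ry":0,"rz":0,"claw":1},{"tx":-0.5,"ty":0,"tz":0,"rx":0,"ry":0,"rz":0,"claw":1},{"tx":-0.8,"ty":0,"tz":0,"rx":0,"ry":0,"rz":0,"claw":1},{"tx":-0.8,"ty":0,"tz":-0.3,"rx":0,"ry":0,"rz":0,"claw":1},{"tx":-0.5,"ty":0.3,"tz":-1,"rx":0,"ry":0,"rz":0,"claw":1},{"tx":0,"ty":0.5,"tz":-1,"rx":0,"ry":0,"rz":0,"claw":1},{"tx":0,"ty":0.5,"tz":-1,"rx":0,"ry":0,"rz":0,"claw":1},{"tx":0,"ty":0.5,"tz":-1,"rx":0,"ry":0,"rz":0,"claw":1}]'

```text
time_s: 17.35
tool_pos: [0.5484, 0.046, 0.1419]
ee_rot: [[1.0, -0.003, 0.001], [-0.003, -1.0, 0.0], [0.001, -0.0, -1.0]]
contact_force: [0.4, -0.1, 0.5]
grip_width: 1.002
```

Emit:
step_arm --deltas '[{"tx":0,"ty":0.5,"tz":-1,"rx":0,"ry":0,"rz":0,"claw":1},{"tx":0,"ty":0.7,"tz":-1,"rx":0,"ry":0,"rz":0,"claw":1},{"tx":0,"ty":1,"tz":-0.8,"rx":0,"ry":0,"rz":0,"claw":1},{"tx":0,"ty":1,"tz":-0.5,"rx":0,"ry":0,"rz":0,"claw":1},{"tx":0,"ty":1,"tz":0,"rx":0,"ry":0,"rz":0,"claw":1},{"tx":0,"ty":1,"tz":0,"rx":0,"ry":0,"rz":0,"claw":1},{"tx":0,"ty":0.5,"tz":0,"rx":0,"ry":0,"rz":0,"claw":1},{"tx":0,"ty":0,"tz":0,"rx":0,"ry":0,"rz":0,"claw":1}]'

```text
time_s: 18.02
tool_pos: [0.5477, -0.1289, 0.2394]
ee_rot: [[1.0, -0.009, 0.001], [-0.009, -1.0, -0.001], [0.001, 0.001, -1.0]]
contact_force: [0.2, -0.4, -0.6]
grip_width: 1.003
```

```bash
python3 chk.py
python3 - <<'E'
from h import *
o=get_obs()
a=cap('top');b=cap('side');w=cap('wrist')
cv2.imwrite('pics/f.png',np.vstack([np.hstack([cv2.resize(a['pixels'][80:230,120:320],(400,300)),cv2.resize(b['pixels'][110:260,300:500],(400,300))]),np.hstack([cv2.resize(w['pixels'],(480,300)),cv2.resize(a['pixels'],(320,300))])])[:,:,::-1])
E
```

```text
[ 0.5477 -0.1289  0.2394] yaw -0.5 [ 0.2 -0.4 -0.6]
wrist stand_toe [(0.61, [144.7, 115.7], [0.634, 0.103])]
wrist stand [(0.6, [138.9, 27.6], [0.743, 0.097])]
wrist stand_corner_l [(0.95, [196.8, 24.3], [0.746, 0.021]), (0.74, [325.2, 221.3], [0.472, -0.145]), (0.7, [76.4, 24.2], [0.748, 0.176]), (0.37, [138.9, 27.5], [0.744, 0.097])]
side stand_toe [(0.73, [368.4, 197.5], [0.638, 0.102])]
side stand [(0.71, [409.8, 199.8], [0.749, 0.095])]
side stand_corner_l [(0.85, [399.7, 184.0], [0.744, 0.173]), (0.84, [416.7, 218.7], [0.741, 0.013]), (0.71, [315.1, 270.7], [0.473, -0.139]), (0.28, [355.0, 153.7], [0.65, 0.365]), (0.22, [315.6, 166.6], [0.516, 0.295])]
```

View pics/f.png

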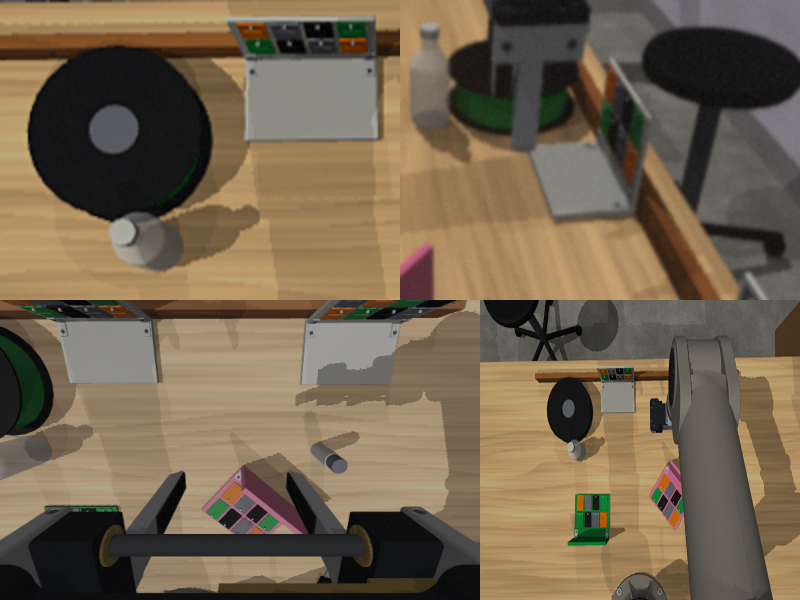

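```bash
python3 -c "
from h import *
print(manip.close_job())"
```

```text
the job is handed in; nothing more can be done
None
```

The white stand is upright on its foot with its back flat against the rail, and I handed the job in at about 18 s of the 64 s allowed.

**What I did:** I pushed the foot over with two open fingertips, then pushed the front edge of the foot while turning the stand about 22° until its back met the rail. I did not grip or lift it.

**One misstep:** The first push at the foot came in about 3 mm too high. The fingertips rode up onto the top of the foot with about 20 N of force, so I backed off, lowered them and pushed again.

**Last checks:**
- **Against the rail:** both lower rear corners measured x ≈ 0.741 to 0.748 m, with the rail face at about 0.744 m. The pressing force peaked at about 30 N, and the moment showed both fingers sharing it, so the back sits square. In the wrist picture the stand lines up with its neighbour.
- **Other things:** the neighbour's foot was found in the same place as at the start, within about 4 pixels. The spool, bottle and glue stick look undisturbed in the last pictures; I did not re-measure them.
- **Robot clear:** the gripper is about 0.24 m up, the measured force is near zero, and it touches nothing.

One check was no use: measuring the rail's angle from the top picture gave unclear edges. I relied on the contact force and the corner positions instead.

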